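# Load a pair of heels in the cobbler's press and close it up

### The job

Lay the two black heel blocks flat in the press, one in each bay, with both round ends pointing away from the robot. Then swing the pressure plate (the hinged one with the red bar) fully down over them, and after that throw the yellow-handled clamp fully over onto the plate. Leave the tan heels and everything else on the bench where they are.

Things in the scene. Friction and masses are not known exactly. Their poses are not given: they have to be found in the camera images.
- press: Green heel press, fixed; origin on the bench under its bed's centre, z up. Bed 204 (x) by 170 (y), top 20 mm above the bench; steel ribs 6 wide, 8 high frame two bays along x. Hinge blocks on the +y edge (y over 71, top at 58 with the hinge pin). Rest pin at x 90, y -78, top at 47. Clamp post at x -60, y -118, 34 by 56 at the foot, top at 77. Nothing else stands above the ribs.
- bay0 (a point): Centre of the floor of the bay nearer the clamp, 44 mm to -x of the press's centre, 20 mm above the bench; axes as the press. Bay clear inside the ribs: 82 (x) by 70 (y) mm.
- bay1 (a point): The same for the other bay, 44 mm to +x of the press's centre.
- plate (a joint): Pressure plate's angle about its hinge (rad): 0 = fully down, level over the bays; 1.57 upright; up to 1.95 leaning back over the press's +y side. Stays where it is left (0.5 N m friction, 0.35 kg). Aluminium, 196 (x) by 156 mm, 10 thick; when down its underside is 47 mm above the bench, 2 mm above heels lying flat.
- plate_hinge (a point): Middle of the plate's hinge axis, fixed on the press at x = 0, y = 80, z = 52 mm; the axis runs along the press's x.
- plate_bar (a point): Middle of the red round bar at the plate's free edge, to pinch or push: 12 mm thick, 62 clear between its two struts, along the press's x, at x 35 in the press, 202 mm from the hinge axis: in the press's y-z plane at hinge + 202 (-cos, +sin) of the joint angle. 42 mm from bar axis to plate edge, so a finger fits between. Plate down: 52 mm above the bench, clear of the bed.
- clamp (a joint): Angle of the clamp arm about its pivot (rad): 0 = fully over, level above the plate, arm pointing to the press's +y; about 1.57 upright; up to 1.95 leaning back to -y. Stays where it is left (about 0.14 N m of friction).
- clamp_pivot (a point): The clamp's pivot, fixed on the press at x = -60, y = -118, z = 70 mm; axis along the press's x.
- clamp_grip (a point): Middle of the yellow grip of the clamp arm, 18 mm thick, 40 long, its middle 80 mm from the pivot (end at 100; standing up it reaches 180 mm above the bench, in the way of low paths). The arm below it is steel, 14 by 10 mm.
- heel_a: Black rubber heel block, D-shaped: 70 long (x), 58 wide (y), 25 thick; straight end at x = -35, flat parallel sides from x = -35 to +6, round end (radius 29) at x = +35. Origin at the centre of its underside. About 90 g. Starts flat on the 3 mm mat.
- heel_b: The other black heel block, the same.
- heel_a_round (a point): Middle of heel_a's round end, half way up.
- heel_b_round (a point): Middle of heel_b's round end, half way up.
- mat: Green cutting mat on the bench, fixed, 270 by 280, 3 mm thick; four heels and the nail tin lie on it. Origin at its centre underneath.
- tan_a: Tan heel block, same shape and size as the black ones: leave it alone. Origin as theirs.
- tan_b: Another tan heel block: leave it alone.
- nail_tin: Small tin, 40 in diameter, 40 high, standing among the heels; origin at the centre of its underside. Leave it.
- glue_bottle: Glue bottle with a red cap, 56 in diameter, 165 high, standing; origin at the centre of its underside. Leave it.
- polish_jar: Low jar of polish with a black lid, 68 in diameter, 45 high; origin underneath. Leave it.
- hammer: Hammer lying on the bench, handle to its -x, lower than 50 mm. Leave it.
- brush: Brush lying on the bench, handle to its -x, lower than 50 mm. Leave it.
- mug: Blue mug, 76 in diameter, 85 high, origin underneath. Leave it.
Things that resemble listed ones, but are neither listed nor needed, are in the scene too. Leave any blue look-alike of the heel_b alone.

How it is judged:
On the way, in this order (a step that is already met when the one before it is completed fails the run):
1. both black heels lie flat and released, one in each bay, round ends away from the robot, plate still open ((((horizontal distance between heel_a and bay0 below 0.014 m and z of heel_a in the frame of bay0 below 0.004 m and angle between heel_a's own z axis and vertical below 0.12 rad and angle between the x axis of heel_a and the x axis of press, either way round below 0.3 rad and x of heel_a_round in the frame of bay0 above 0.015 m) and (horizontal distance between heel_b and bay1 below 0.014 m and z of heel_b in the frame of bay1 below 0.004 m and angle between heel_b's own z axis and vertical below 0.12 rad and angle between the x axis of heel_b and the x axis of press, either way round below 0.3 rad and x of heel_b_round in the frame of bay1 above 0.015 m)) or ((horizontal distance between heel_a and bay1 below 0.014 m and z of heel_a in the frame of bay1 below 0.004 m and angle between heel_a's own z axis and vertical below 0.12 rad and angle between the x axis of heel_a and the x axis of press, either way round below 0.3 rad and x of heel_a_round in the frame of bay1 above 0.015 m) and (horizontal distance between heel_b and bay0 below 0.014 m and z of heel_b in the frame of bay0 below 0.004 m and angle between heel_b's own z axis and vertical below 0.12 rad and angle between the x axis of heel_b and the x axis of press, either way round below 0.3 rad and x of heel_b_round in the frame of bay0 above 0.015 m))) and contact force between the fingers and heel_a below 0.05 N and contact force between the fingers and heel_b below 0.05 N and value of joint plate above 0.3 rad), for 0.2 s.
2. the plate is fully down (value of joint plate below 0.03 rad), for 0.2 s.
3. the clamp is fully over on the closed plate (value of joint clamp below 0.06 rad and value of joint plate below 0.03 rad), for 0.2 s.
At the end, for the whole second after the job is handed in: One black heel lies flat in each bay (within 14 mm of the bay's centre, square to it within 0.3 rad, not tilted more than 0.12 rad, round end away from the robot, to the press's +x), the plate is down (under 0.03 rad), the clamp is over (under 0.06 rad), and all is at rest (all of step 3 and (((horizontal distance between heel_a and bay0 below 0.014 m and z of heel_a in the frame of bay0 below 0.004 m and angle between heel_a's own z axis and vertical below 0.12 rad and angle between the x axis of heel_a and the x axis of press, either way round below 0.3 rad and x of heel_a_round in the frame of bay0 above 0.015 m) and (horizontal distance between heel_b and bay1 below 0.014 m and z of heel_b in the frame of bay1 below 0.004 m and angle between heel_b's own z axis and vertical below 0.12 rad and angle between the x axis of heel_b and the x axis of press, either way round below 0.3 rad and x of heel_b_round in the frame of bay1 above 0.015 m)) or ((horizontal distance between heel_a and bay1 below 0.014 m and z of heel_a in the frame of bay1 below 0.004 m and angle between heel_a's own z axis and vertical below 0.12 rad and angle between the x axis of heel_a and the x axis of press, either way round below 0.3 rad and x of heel_a_round in the frame of bay1 above 0.015 m) and (horizontal distance between heel_b and bay0 below 0.014 m and z of heel_b in the frame of bay0 below 0.004 m and angle between heel_b's own z axis and vertical below 0.12 rad and angle between the x axis of heel_b and the x axis of press, either way round below 0.3 rad and x of heel_b_round in the frame of bay0 above 0.015 m))) and linear speed of each of heel_a, heel_b below 0.02 m/s); the robot touches nothing.
It fails at once if a tan heel or another thing on the bench is shifted by more than 30 mm (distance of any of tan_a, tan_b, nail_tin, glue_bottle, hammer, brush, polish_jar, mug from where it was at the start of the episode above 0.03 m).
It also fails if it takes over 72 s, if anything falls off the work surface, if the arm or the gripper's body presses on something with over 40 N, if the wrist force passes 120 N, or if a joint passes its speed limit or range.

### The arm

A 6-joint arm with a two-finger parallel gripper is mounted at the origin on the work surface. World frame = base frame: x ahead of the robot, y to its left, z up, the work surface at z = 0. Lengths are in m, angles in rad, forces in N, time in s.
With the tool pointing down it reaches from about 0.25 to 0.775 m from the base axis. Payload 4 kg.
Tool frame: the origin (TCP) lies midway between the tips of the shut fingers; the grasp point (between the pads) lies 19 mm behind it (grip_point_offset is the distance from the TCP to the grasp point, in m); z points along the fingers, y is the line along which they close (so a half turn about z gives the same grasp; the last joint's range is limited). The gripper opens to 94 mm and grips with 3 to 60 N. Pads are 16 mm wide; open, the fingers measure 119 mm over their backs; the gripper's body (75 mm by 177 mm) begins 78 mm behind the grasp point.
Start: joints at [1.18, 0.087, 1.371, -0, 1.684, -0.103], TCP at [0.156, 0.527, 0.206] pointing down, gripper open.
Joint ranges: [-3.1, 3.1], [-0.76, 2.03], [0.27, 2.55], [-1.08, 4.22], [0.17, 2.65], [-2.57, 2.57]. Speed limits (rad/s): [2.79, 2.79, 3.14, 3.14, 3.14, 3.14].

### API

Orientations are given as [roll, pitch, yaw] about the fixed x, y, z axes, in that order (R = Rz(yaw) Ry(pitch) Rx(roll)).
In Python, from bench import * gives the robot as it stands.
- The arm moves only by the tool carry_out, never from a script. Its argument "commands" is a list of rows, each a list of 6 numbers: the shift along the tool's x, y, z in m, then the turn, a rotation vector about the tool's x, y, z in rad. In form: [[tx, ty, tz, rx, ry, rz], ...]. A call has exactly 5 rows; each row is the pose to reach, as a shift and turn from the pose commanded when the call began, along the tool's axes at that moment; what a row does not reach only later rows make up. A row lasts 1/10 s, in which the tool goes at most 50 mm and 8.59 degrees, less where a joint would pass 70% of its speed; a pose out of reach is approached as far as the arm can. A call with a gripper value outside its range is refused whole. "jaw" is the opening, from 0 (shut) to 1 (fully open), set as the call begins (left out, the last holds). The fingers move at their own pace and stop on an object; the grip force is fixed at half the most. Time passes only in rows, so rows that repeat a pose let the fingers close, or fill a call up. It gives the time, the measured TCP pose, the force, the opening and the grip force at its end, in the units of the state.
- get_obs(): the state, without advancing time (a new reading comes with each control period).
- snapshot(name): name is "scene" or "top"; returns a dict with "img" (384x512x3 uint8, red, green, blue), "range_z" (384x512 float32, m along the optical axis (not along the pixel's ray), 0 where there is no reading), "fx", "fy", "cx", "cy" (pixels), "R" (3x3) and "t" (3): a world point X has camera coordinates R X + t. Camera axes: x right, y down, z forward; pixel columns grow to the right and rows downward; lengths in m; the calibration is good to about 2 mm. A picture is of the moment at which its call begins.
- close_job(): hands the job in; it is judged then, once.
The state is a dict: "time": time; "joint_positions": joint angles; "qvel": joint speeds; "joint_torque": joint torques, N m; "tool_pos": TCP position; "ee_rot": TCP orientation; "wrist_force": force on the tool from outside, world axes, zero at the start; "wrist_torque": the same for the moment, N m; "width": finger opening in m; "finger_force": force on a finger pad.
Only numpy, scipy, OpenCV 4.12 (cv2) and the standard library are available. Lean on these libraries where they do the work, as an engineer would, in place of code of your own. Each camera call takes 0.05 s, during which the arm holds its last target. There are 200 camera calls.

## Working session

There is one attempt and no reset: what is moved stays moved. The work goes in short steps, Python scripts to look and compute and a tool call to move; the robot and the scene stay as the last step left them, time stands still between calls to the robot, and variables do not carry over. Pictures are saved under pics/ and viewed, at most 10 in all, crops included, and the job is handed in when it is done.

Besides the shell and the picture viewer there is one more tool, called after "Emit:" as a command line: name --pt "numbers of a row" for each row, then --argument value for the rest. carry_out: Moves the arm, as the interface text tells. Its arguments: {"type":"object","properties":{"commands":{"type":"array","items":{"type":"array","items":{"type":"number"}}},"jaw":{"type":"number"}},"required":["commands"]}

```bash
ls; mkdir -p pics
python3 - <<'E'
from bench import *
import cv2,numpy as np,pickle
o=get_obs();print({k:np.round(v,3).tolist() for k,v in o.items()})
for n in("scene","top"):
    s=snapshot(n);pickle.dump(s,open(n+".pkl","wb"))
    cv2.imwrite(f"pics/{n}0.png",cv2.resize(s["img"][:,:,::-1],(800,600)))
    print(n,s["fx"],s["cx"],s["cy"],np.round(-s["R"].T@s["t"],3),np.round(s["R"],3).tolist())
E
```

```text
pics
{'time': 0.0, 'joint_positions': [1.18, 0.088, 1.372, -0.0, 1.684, -0.103], 'qvel': [0.001, -0.001, 0.001, -0.0, 0.001, 0.001], 'joint_torque': [0.0, -34.019, -30.242, 0.072, 0.033, -0.0], 'tool_pos': [0.156, 0.527, 0.204], 'ee_rot': [-3.139, -0.0, 2.854], 'wrist_force': [0.312, 0.269, 0.133], 'wrist_torque': [0.009, -0.013, -0.046], 'finger_force': 0.0, 'width': 0.094}
scene 412.21696152774183 259.19189295747145 191.4584395137869 [ 0.923 -0.468  1.038] [[0.778, 0.628, -0.014], [0.522, -0.658, -0.543], [-0.35, 0.415, -0.84]]
top 437.4775364867609 254.28483312552572 195.4081261971416 [ 0.319 -0.017  1.312] [[-0.012, -1.0, -0.002], [-0.989, 0.013, -0.144], [0.144, -0.0, -0.99]]
```

View pics/scene0.png

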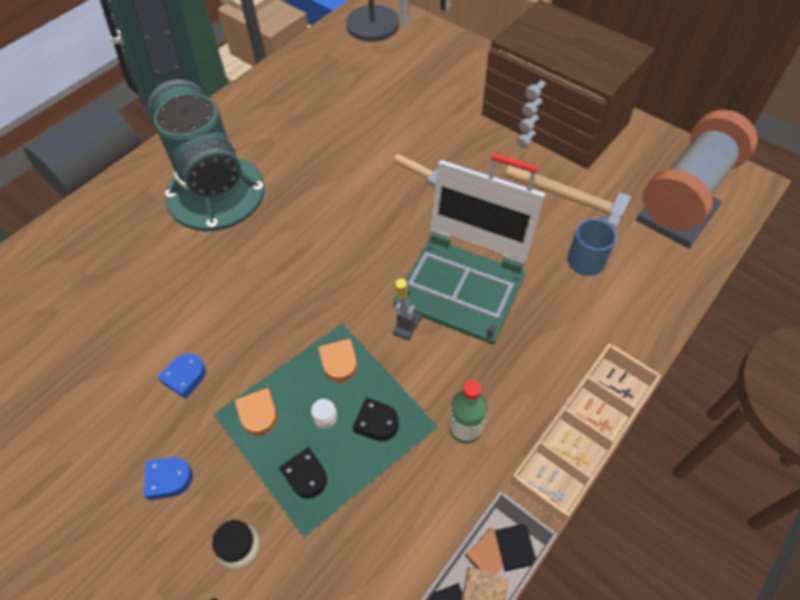

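View pics/top0.png

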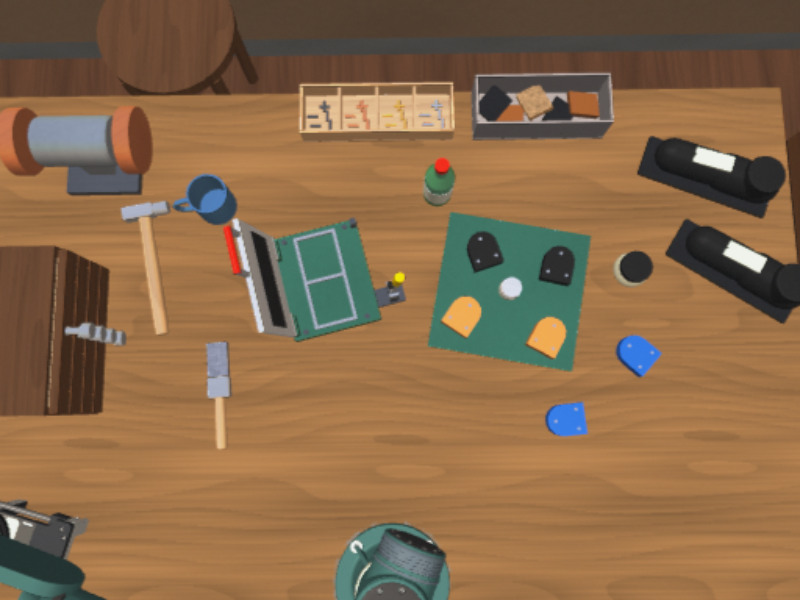

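The scene view shows the press at (465,280), plate leaning back and the clamp upright at (403,290). In the top view the black heels are at (485,250) and (558,265) on the mat. The tan heels at (462,316) and (548,337), the blue look-alikes at (638,355) and (567,420), and the jar lid at (635,267) stay where they are.

```bash
cat > h.py <<'E'
import numpy as np,cv2,pickle
def ray(s,uv,z):
    uv=np.asarray(uv,float).reshape(-1,2)
    d=np.c_[(uv[:,0]-s["cx"])/s["fx"],(uv[:,1]-s["cy"])/s["fy"],np.ones(len(uv))]@s["R"]
    c=-s["R"].T@s["t"]
    return (c+d*((z-c[2])/d[:,2])[:,None])
def cloud(s):
    v,u=np.mgrid[0:384,0:512];Z=s["range_z"]
    P=np.stack([(u-s["cx"])/s["fx"]*Z,(v-s["cy"])/s["fy"]*Z,Z],-1)
    return (P-s["t"])@s["R"]
def heels(s,zlo,zhi,ztop,box):
    P=cloud(s);hsv=cv2.cvtColor(s["img"],cv2.COLOR_RGB2HSV)
    m=(s["range_z"]>0)&(P[...,2]>zlo)&(P[...,2]<zhi)&(hsv[...,2]<75)&(P[...,0]>box[0])&(P[...,0]<box[1])&(P[...,1]>box[2])&(P[...,1]<box[3])
    m=cv2.morphologyEx(m.astype(np.uint8),cv2.MORPH_CLOSE,np.ones((3,3)))
    out=[]
    for c in cv2.findContours(m,cv2.RETR_EXTERNAL,cv2.CHAIN_APPROX_NONE)[0]:
        if cv2.contourArea(c)<120: continue
        f=np.zeros_like(m);cv2.drawContours(f,[c],-1,1,-1)
        v,u=np.nonzero(f);Q=ray(s,np.c_[u,v],ztop)[:,:2]*1000
        (cx,cy),wh,a=cv2.minAreaRect(Q.astype(np.float32))
        a=np.radians(a if wh[0]>wh[1] else a+90);d=np.array([np.cos(a),np.sin(a)])
        if (Q.mean(0)-[cx,cy])@d>0: d=-d
        out.append((np.round([cx,cy],1),np.round(wh,1),round(float(np.arctan2(d[1],d[0])),3),np.round([u.mean(),v.mean()])))
    return out
E
python3 - <<'E'
from h import *
for n in("scene","top"):
    s=pickle.load(open(n+".pkl","rb"));P=cloud(s)
    print(n)
    for h in heels(s,.018,.04,.028,(.2,.7,-.5,0)): print(h)
    hsv=cv2.cvtColor(s["img"],cv2.COLOR_RGB2HSV)
    m=(s["range_z"]>0)&(P[...,2]>.018)&(P[...,2]<.036)&(hsv[...,1]<60)&(hsv[...,2]>110)&(P[...,0]>.25)&(P[...,0]<.6)&(P[...,1]>0)&(P[...,1]<.3)
    m=cv2.morphologyEx(m.astype(np.uint8),cv2.MORPH_CLOSE,np.ones((3,3)))
    for c in cv2.findContours(m,cv2.RETR_EXTERNAL,cv2.CHAIN_APPROX_NONE)[0]:
        if cv2.contourArea(c)>200:
            Q=ray(s,c,.028)[:,:2]*1000;print("ribs",cv2.minAreaRect(Q.astype(np.float32)),c.reshape(-1,2).mean(0))
    y=(hsv[...,0]>22)&(hsv[...,0]<34)&(hsv[...,1]>180)&(hsv[...,2]>150)&(s["range_z"]>0)&(P[...,2]>.08)
    print("yellow",y.sum(),np.round(np.percentile(P[y],[5,50,95],axis=0),3).tolist())
    r=((hsv[...,0]<6)|(hsv[...,0]>174))&(hsv[...,1]>180)&(hsv[...,2]>120)&(P[...,2]>.1)&(P[...,1]>.1)&(P[...,1]<.5)
    print("red",r.sum(),np.round(np.percentile(P[r],[5,50,95],axis=0),3).tolist())
    g=(P[...,0]>.3)&(P[...,0]<.75)&(P[...,1]>-.15)&(P[...,1]<0)&(P[...,2]>.06)
    print("bottle",np.round(np.percentile(P[g],[3,50,97],axis=0),3).tolist())
E
python3 - <<'E'
import pickle,cv2
s=pickle.load(open("top.pkl","rb"))
cv2.imwrite("pics/crop.png",cv2.resize(s["img"][130:240,140:390,::-1],None,fx=3.2,fy=3.2,interpolation=cv2.INTER_CUBIC))
E
```

```text
scene
(array([ 585.2, -325.4]), array([56.3, 72.3]), -0.242, array([195., 303.]))
(array([ 615.8, -183. ]), array([70. , 60.4]), 0.31, array([241., 268.]))
ribs ((537.2927856445312, 117.03404235839844), (146.81341552734375, 88.39922332763672), 13.901670455932617) [287.15068493 177.93150685]Traceback (most recent call last):
  File "<stdin>", line 13, in <module>
    return _quantile_unchecked(
        a, q, axis, out, overwrite_input, method, keepdims, weights)
    return _ureduce(a,
                    func=_quantile_ureduce_func,
    ...<5 lines>...
                    overwrite_input=overwrite_input,
                    method=method)
    r = func(a, **kwargs)
    result = _quantile(arr,
                       quantiles=q,
    ...<2 lines>...
                       out=out,
                       weights=wgt)
    slices_having_nans = np.isnan(arr[-1, ...])
                                  ~~~^^^^^^^^^
IndexError: index -1 is out of bounds for axis 0 with size 0
```

View pics/crop.png

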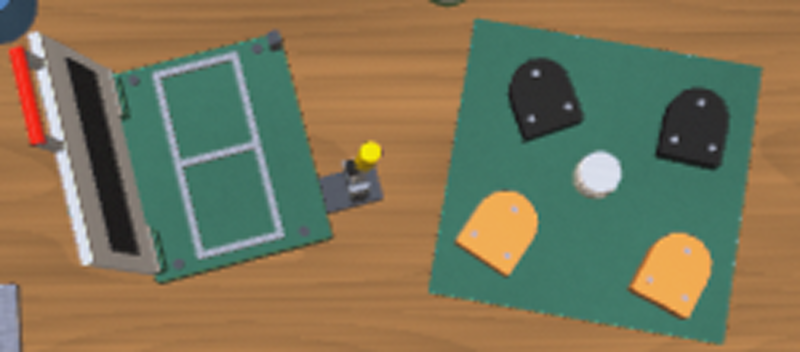

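The crop confirms that the two black D-blocks at (545,100) and (693,130) are the ones meant. Rib corners are near (153,75), (237,53), (285,235), (200,258) and the yellow grip is at (370,154).

Run:
```python
from h import *
S={n:pickle.load(open(n+".pkl","rb")) for n in("scene","top")}
s=S["top"];P=cloud(s);hsv=cv2.cvtColor(s["img"],cv2.COLOR_RGB2HSV)
for h in heels(s,.018,.04,.028,(.2,.75,-.5,0)): print(h)
poly=(np.array([[150,72],[240,48],[292,240],[198,264]])/3.2+[140,130]).astype(np.int32)
k=np.zeros(P.shape[:2],np.uint8);cv2.fillPoly(k,[poly],1)
m=(k>0)&(hsv[...,1]<70)
v,u=np.nonzero(m);Q=ray(s,np.c_[u,v],.028)[:,:2]*1000
print("ribs top",len(Q),cv2.minAreaRect(Q.astype(np.float32)),"z",np.percentile(P[m][:,2],[5,50,95]))
s2=S["scene"];P2=cloud(s2);hs=cv2.cvtColor(s2["img"],cv2.COLOR_RGB2HSV)
# rib corners in scene: 800-scaled picture
poly=(np.array([[424,247],[520,288],[502,322],[404,286]])*.64).astype(np.int32)
k=np.zeros(P.shape[:2],np.uint8);cv2.fillPoly(k,[poly],1);k=cv2.dilate(k,np.ones((3,3)))
m=(k>0)&(hs[...,1]<75)&(P2[...,2]<.04)
v,u=np.nonzero(m);Q=ray(s2,np.c_[u,v],.028)[:,:2]*1000
print("ribs scene",len(Q),cv2.minAreaRect(Q.astype(np.float32)))
for n,s in S.items():
    P=cloud(s);h=cv2.cvtColor(s["img"],cv2.COLOR_RGB2HSV)
    u0=np.s_[150:240,200:300]
    y=np.zeros(P.shape[:2],bool);y[u0]=True
    y&=(h[...,0]>20)&(h[...,0]<36)&(h[...,1]>150)&(h[...,2]>120)
    print(n,"yellow",y.sum(),np.round(P[y],3)[:: max(1,y.sum()//5)].tolist(),np.argwhere(y).mean(0))
    r=((h[...,0]<6)|(h[...,0]>174))&(h[...,1]>180)&(h[...,2]>110)
    for c in cv2.findContours(r.astype(np.uint8),0,2)[0]:
        if cv2.contourArea(c)>20:
            f=np.zeros(r.shape,np.uint8);cv2.drawContours(f,[c],-1,1,-1);q=P[f>0]
            print(n,"red",c.reshape(-1,2).mean(0),np.round(np.percentile(q,[10,50,90],axis=0),3).tolist())
```

```text
(array([ 582.8, -325.5]), array([58.3, 71.3]), -0.242, array([357., 170.]))
(array([ 612.7, -182.7]), array([69.1, 58.5]), 0.348, array([309., 160.]))
ribs top 549 ((561.2084350585938, 121.74331665039062), (184.0997314453125, 84.55006408691406), 14.157341957092285) z [0.01855279 0.02763319 0.03269736]
ribs scene 884 ((562.755615234375, 125.96714782714844), (203.48240661621094, 109.52519989013672), 14.25304126739502)
scene yellow 26 [[0.542, -0.021, 0.169], [0.537, -0.027, 0.161], [0.538, -0.024, 0.155], [0.539, -0.026, 0.153], [0.538, -0.025, 0.146], [0.542, -0.021, 0.14]] [186.19230769 257.11538462]
scene red [328.11428571 103.6       ] [[0.538, 0.235, 0.253], [0.566, 0.242, 0.256], [0.595, 0.251, 0.258]]
top yellow 50 [[0.575, -0.017, 0.004], [0.537, -0.014, 0.171], [0.535, -0.022, 0.169], [0.534, -0.009, 0.144], [0.529, -0.014, 0.159]] [177.74 254.7 ]
top red [148.         159.64285714] [[0.535, 0.236, 0.253], [0.567, 0.245, 0.256], [0.598, 0.255, 0.259]]
top red [282.375  106.4375] [[0.724, -0.106, 0.161], [0.733, -0.098, 0.165], [0.742, -0.088, 0.168]]
```

```bash
cat > plan.py <<'E'
import numpy as np
from scipy.spatial.transform import Rotation as Ro
def rot(yaw): return Ro.from_euler("z",yaw)*Ro.from_euler("x",np.pi)
def plan(start,wps,step=.046,ang=.14):
    """start, wps: x,y,z,yaw,(rows) world; prints 5-row calls, tool pointing down"""
    seq=[];p=np.array(start,float)
    for w in wps:
        q=np.array(w[:4],float);n=max(1,int(np.ceil(max(np.linalg.norm(q[:3]-p[:3])/step,abs(q[3]-p[3])/ang))))
        if len(w)>4:n=max(n,w[4])
        seq+=[p+(q-p)*k/n for k in range(1,n+1)];p=q
    while len(seq)%5: seq.append(p)
    b=np.array(start,float)
    for i in range(0,len(seq),5):
        R=rot(b[3]);rows=[]
        for s in seq[i:i+5]:
            d=R.inv().apply(s[:3]-b[:3]);r=(R.inv()*rot(s[3])).as_rotvec()
            rows.append([*(float(round(x,3)+0) for x in d),0,0,float(round(r[2],3)+0)])
        b=seq[i+4];print(str(rows).replace(" ",""),"->",np.round(b,3).tolist())
c,s=np.cos(.247),np.sin(.247)
def press(x,y): return .5612+c*x-s*y,.1218+s*x+c*y
E
python3 - <<'E'
from plan import *
from h import *
t=pickle.load(open("top.pkl","rb"))
print("tin",ray(t,[[598/3.2+140,172/3.2+130]],.04))
print(press(-44,-2),press(44,-2))
plan((.156,.527,.205,2.854),[(.584,-.3255,.15,2.900),(.584,-.3255,.015,2.9)])
E
```

```text
tin [[ 0.53639787 -0.23152793  0.04      ]]
(np.float64(-41.61441975832336), np.float64(-12.575329518175511)) (np.float64(43.714804210453416), np.float64(8.940328428685657))
[[-0.031,-0.033,0.003,0,0,-0.002],[-0.062,-0.066,0.005,0,0,-0.004],[-0.093,-0.099,0.008,0,0,-0.007],[-0.124,-0.133,0.01,0,0,-0.009],[-0.155,-0.166,0.013,0,0,-0.011]] -> [0.258, 0.324, 0.192, 2.865]
[[-0.031,-0.033,0.003,0,0,-0.002],[-0.061,-0.067,0.005,0,0,-0.004],[-0.092,-0.1,0.008,0,0,-0.007],[-0.123,-0.134,0.01,0,0,-0.009],[-0.153,-0.167,0.013,0,0,-0.011]] -> [0.36, 0.121, 0.179, 2.876]
[[-0.03,-0.034,0.003,0,0,-0.002],[-0.061,-0.068,0.005,0,0,-0.004],[-0.091,-0.101,0.008,0,0,-0.007],[-0.121,-0.135,0.01,0,0,-0.009],[-0.152,-0.169,0.013,0,0,-0.011]] -> [0.462, -0.082, 0.166, 2.887]
[[-0.03,-0.034,0.003,0,0,-0.002],[-0.06,-0.068,0.005,0,0,-0.004],[-0.09,-0.102,0.008,0,0,-0.007],[-0.12,-0.137,0.01,0,0,-0.009],[-0.15,-0.171,0.013,0,0,-0.011]] -> [0.564, -0.285, 0.153, 2.898]
[[-0.03,-0.034,0.003,0,0,-0.002],[-0.03,-0.034,0.048,0,0,-0.002],[-0.03,-0.034,0.093,0,0,-0.002],[-0.03,-0.034,0.138,0,0,-0.002],[-0.03,-0.034,0.138,0,0,-0.002]] -> [0.584, -0.326, 0.015, 2.9]
```

Emit:
carry_out --pt "-0.031 -0.033 0.003 0 0 -0.002" --pt "-0.062 -0.066 0.005 0 0 -0.004" --pt "-0.093 -0.099 0.008 0 0 -0.007" --pt "-0.124 -0.133 0.01 0 0 -0.009" --pt "-0.155 -0.166 0.013 0 0 -0.011" --jaw 0.8

```text
time: 0.6
tool_pos: [0.2578, 0.3224, 0.192]
ee_rot: [-3.141, 0.0, 2.866]
wrist_force: [0.9, -0.1, 0.7]
width: 0.0754
finger_force: 0.0
```

Emit:
carry_out --pt "-0.031 -0.033 0.003 0 0 -0.002" --pt "-0.061 -0.067 0.005 0 0 -0.004" --pt "-0.092 -0.1 0.008 0 0 -0.007" --pt "-0.123 -0.134 0.01 0 0 -0.009" --pt "-0.153 -0.167 0.013 0 0 -0.011"

```text
time: 1.1
tool_pos: [0.3594, 0.12, 0.1792]
ee_rot: [3.141, 0.0, 2.876]
wrist_force: [0.7, 0.7, -0.2]
width: 0.0752
finger_force: 0.0
```

Emit:
carry_out --pt "-0.03 -0.034 0.003 0 0 -0.002" --pt "-0.061 -0.068 0.005 0 0 -0.004" --pt "-0.091 -0.101 0.008 0 0 -0.007" --pt "-0.121 -0.135 0.01 0 0 -0.009" --pt "-0.152 -0.169 0.013 0 0 -0.011"

```text
time: 1.6
tool_pos: [0.4617, -0.083, 0.1661]
ee_rot: [3.141, -0.0, 2.886]
wrist_force: [0.9, 0.7, 0.7]
width: 0.0755
finger_force: 0.0
```

Emit:
carry_out --pt "-0.03 -0.034 0.003 0 0 -0.002" --pt "-0.06 -0.068 0.005 0 0 -0.004" --pt "-0.09 -0.102 0.008 0 0 -0.007" --pt "-0.12 -0.137 0.01 0 0 -0.009" --pt "-0.15 -0.171 0.013 0 0 -0.011"

```text
time: 2.1
tool_pos: [0.5638, -0.2862, 0.1526]
ee_rot: [3.141, -0.001, 2.897]
wrist_force: [0.5, 0.4, 1.0]
width: 0.0752
finger_force: 0.0
```

Emit:
carry_out --pt "-0.03 -0.034 0.003 0 0 -0.002" --pt "-0.03 -0.034 0.003 0 0 -0.002" --pt "-0.03 -0.034 0.043 0 0 -0.002" --pt "-0.03 -0.034 0.088 0 0 -0.002" --pt "-0.03 -0.034 0.088 0 0 -0.002"

```text
time: 2.6
tool_pos: [0.5793, -0.3207, 0.0566]
ee_rot: [3.135, -0.016, 2.9]
wrist_force: [0.4, 0.9, -1.1]
width: 0.0752
finger_force: 0.0
```

Emit:
carry_out --pt "0 0 0 0 0 0" --pt "0 0 0 0 0 0" --pt "0 0 0 0 0 0" --pt "0 0 0 0 0 0" --pt "0 0 0 0 0 0"

```text
time: 3.1
tool_pos: [0.5851, -0.3251, 0.0672]
ee_rot: [-3.141, 0.003, 2.9]
wrist_force: [-0.3, 1.2, 0.3]
width: 0.0754
finger_force: 0.0
```

Run:
```python
from bench import *
from h import *
o=get_obs();print({k:np.round(v,4).tolist() for k,v in o.items()})
s=snapshot("top");cv2.imwrite("pics/t1.png",cv2.resize(s["img"][110:250,260:430,::-1],None,fx=4,fy=4,interpolation=cv2.INTER_CUBIC))
```

```text
{'time': 3.1, 'joint_positions': [-0.5919, 0.4072, 1.2574, 0.0001, 1.4743, -1.921], 'qvel': [-0.0012, 0.0106, 0.0127, 0.0006, -0.0017, -0.0002], 'joint_torque': [0.025, -46.2416, -29.1883, -0.0386, 0.0523, 0.0], 'tool_pos': [0.5851, -0.3251, 0.0672], 'ee_rot': [-3.1408, 0.0026, 2.8999], 'wrist_force': [-0.276, 1.2416, 0.2725], 'wrist_torque': [0.0302, 0.0119, -0.0106], 'finger_force': 0.0, 'width': 0.0754}
```

View pics/t1.png

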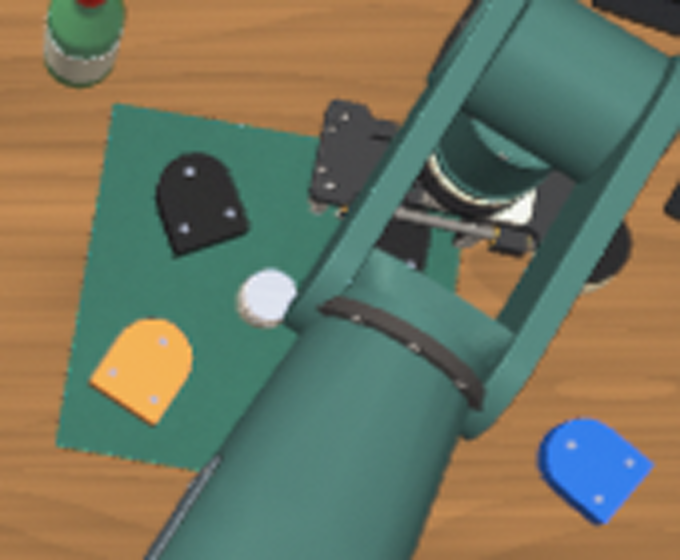

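The arm hides heel_a in this picture. The tin at (268,297) and heel_b at (200,205) are untouched, and the pose offset was only tracking lag, so I go down and grip.

Emit:
carry_out --pt "0 0 0.025 0 0 0" --pt "0 0 0.045 0 0 0" --pt "0 0 0.051 0 0 0" --pt "0 0 0.051 0 0 0" --pt "0 0 0.051 0 0 0"

```text
time: 3.65
tool_pos: [0.585, -0.3251, 0.0155]
ee_rot: [-3.141, 0.001, 2.9]
wrist_force: [0.8, 0.7, 1.4]
width: 0.0753
finger_force: 0.0
```

Emit:
carry_out --pt "0 0 0 0 0 0" --pt "0 0 0 0 0 0" --pt "0 0 0 0 0 0" --pt "0 0 0 0 0 0" --pt "0 0 0 0 0 0" --jaw 0.3

```text
time: 4.15
tool_pos: [0.585, -0.3252, 0.0157]
ee_rot: [-3.141, 0.002, 2.9]
wrist_force: [-0.3, 0.1, 3.8]
width: 0.0579
finger_force: 30.0
```

Emit:
carry_out --pt "0 0 -0.01 0 0 0" --pt "0 0 -0.03 0 0 0" --pt "0 0 -0.06 0 0 0" --pt "0 0 -0.09 0 0 0" --pt "0 0 -0.1 0 0 0"

```text
time: 4.65
tool_pos: [0.5859, -0.3256, 0.1187]
ee_rot: [-3.14, 0.006, 2.9]
wrist_force: [-0.4, -0.8, -0.2]
width: 0.0581
finger_force: 30.0
```

Run:
```python
from bench import *
import numpy as np
from plan import *
o=get_obs();print({k:np.round(o[k],4).tolist() for k in("time","tool_pos","ee_rot","width","finger_force")})
x,y=press(.044,-.002);print(press(-.044,-.002),x,y)
plan((.585,-.3255,.115,2.9),[(.590,-.28,.17,2.95),(.60,-.18,.21,3.1),(x,y,.21,3.389),(x,y,.06,3.389,5)])
```

```text
{'time': 4.65, 'tool_pos': [0.5859, -0.3256, 0.1187], 'ee_rot': [-3.1397, 0.0058, 2.8999], 'width': 0.0581, 'finger_force': 29.9988}
(np.float64(0.5190243802416766), np.float64(0.1091028704818245)) 0.6043536042104535 0.13061852842868568
[[0.003,0.023,-0.028,0,0,-0.025],[0.006,0.045,-0.055,0,0,-0.05],[0.011,0.079,-0.068,0,0,-0.1],[0.016,0.112,-0.082,0,0,-0.15],[0.02,0.145,-0.095,0,0,-0.2]] -> [0.6, -0.18, 0.21, 3.1]
[[0.001,0.044,0.0,0,0,-0.041],[0.002,0.089,0.0,0,0,-0.083],[0.004,0.133,0.0,0,0,-0.124],[0.005,0.177,0.0,0,0,-0.165],[0.006,0.222,0.0,0,0,-0.206]] -> [0.603, 0.042, 0.21, 3.306]
[[-0.008,0.044,0.0,0,0,-0.041],[-0.016,0.087,0.0,0,0,-0.083],[-0.016,0.087,0.03,0,0,-0.083],[-0.016,0.087,0.06,0,0,-0.083],[-0.016,0.087,0.09,0,0,-0.083]] -> [0.604, 0.131, 0.12, 3.389]
[[0.0,0.0,0.03,0,0,0.0],[0.0,0.0,0.06,0,0,0.0],[0.0,0.0,0.06,0,0,0.0],[0.0,0.0,0.06,0,0,0.0],[0.0,0.0,0.06,0,0,0.0]] -> [0.604, 0.131, 0.06, 3.389]
```

Gripped at width 58 mm. Next I carry it to the far bay (bay1).

Emit:
carry_out --pt "0.003 0.023 -0.028 0 0 -0.025" --pt "0.006 0.045 -0.055 0 0 -0.05" --pt "0.011 0.079 -0.068 0 0 -0.1" --pt "0.016 0.112 -0.082 0 0 -0.15" --pt "0.02 0.145 -0.095 0 0 -0.2"

```text
time: 5.15
tool_pos: [0.5992, -0.1778, 0.2089]
ee_rot: [3.141, -0.002, 3.101]
wrist_force: [-0.3, 0.4, -0.9]
width: 0.0582
finger_force: 30.0
```

Emit:
carry_out --pt "0.001 0.044 0.0 0 0 -0.041" --pt "0.002 0.089 0.0 0 0 -0.083" --pt "0.004 0.133 0.0 0 0 -0.124" --pt "0.005 0.177 0.0 0 0 -0.165" --pt "0.006 0.222 0.0 0 0 -0.206"

```text
time: 5.65
tool_pos: [0.6022, 0.0447, 0.2082]
ee_rot: [3.141, -0.002, -2.976]
wrist_force: [0.7, 0.8, -2.2]
width: 0.0577
finger_force: 30.0
```

Emit:
carry_out --pt "-0.008 0.044 0 0 0 -0.041" --pt "-0.016 0.087 0 0 0 -0.083" --pt "-0.016 0.087 0.03 0 0 -0.083" --pt "-0.016 0.087 0.06 0 0 -0.083" --pt "-0.016 0.087 0.09 0 0 -0.083"

```text
time: 6.15
tool_pos: [0.6037, 0.1321, 0.1173]
ee_rot: [3.141, -0.002, -2.893]
wrist_force: [-0.4, -0.0, -1.3]
width: 0.0576
finger_force: 30.0
```

Emit:
carry_out --pt "0 0 0.03 0 0 0" --pt "0 0 0.055 0 0 0" --pt "0 0 0.06 0 0 0" --pt "0 0 0.06 0 0 0" --pt "0 0 0.06 0 0 0"

```text
time: 6.65
tool_pos: [0.6054, 0.1315, 0.0608]
ee_rot: [-3.141, 0.002, -2.894]
wrist_force: [-0.1, -0.0, -0.4]
width: 0.0577
finger_force: 30.0
```

Run:
```python
from bench import *
from h import *
o=get_obs();print({k:np.round(o[k],4).tolist() for k in("time","tool_pos","ee_rot","width","wrist_force")})
A=snapshot("top")["img"][125:225,130:290];B=snapshot("scene")["img"][90:240,230:370]
r=lambda a:cv2.resize(a[:,:,::-1],(400,int(400*a.shape[0]/a.shape[1])),interpolation=cv2.INTER_CUBIC)
a,b=r(A),r(B);c=np.zeros((450,800,3),np.uint8);c[:a.shape[0],:400]=a;c[:b.shape[0],400:]=b[:450];cv2.imwrite("pics/p1.png",c)
```

```text
{'time': 6.65, 'tool_pos': [0.6054, 0.1315, 0.0608], 'ee_rot': [-3.1415, 0.0021, -2.8944], 'width': 0.0577, 'wrist_force': [-0.0819, -0.0094, -0.3951]}
```

View pics/p1.png

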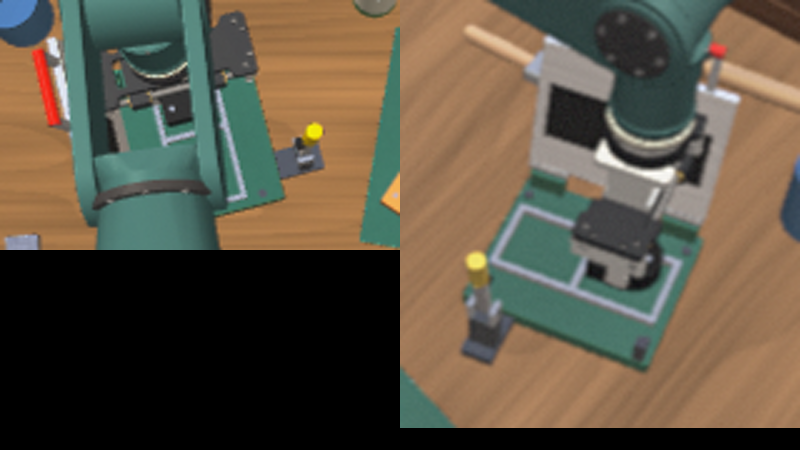

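Left is the top view, right the scene view. The heel hangs over the far bay, at about (620,265) on the right, square to the ribs. I lower it.

Emit:
carry_out --pt "0 0 0.01 0 0 0" --pt "0 0 0.018 0 0 0" --pt "0 0 0.023 0 0 0" --pt "0 0 0.027 0 0 0" --pt "0 0 0.027 0 0 0"

```text
time: 7.25
tool_pos: [0.6043, 0.1313, 0.0326]
ee_rot: [3.141, -0.001, -2.894]
wrist_force: [-1.2, -1.2, 1.3]
width: 0.0576
finger_force: 30.0
```

Emit:
carry_out --pt "0 0 0 0 0 0" --pt "0 0 0 0 0 0" --pt "0 0 0 0 0 0" --pt "0 0 -0.005 0 0 0" --pt "0 0 -0.03 0 0 0" --jaw 0.8

```text
time: 7.75
tool_pos: [0.602, 0.131, 0.0593]
ee_rot: [3.141, -0.007, -2.894]
wrist_force: [0.1, 0.2, -0.1]
width: 0.0749
finger_force: 0.0
```

Run:
```python
from plan import *
plan((.6044,.1306,.063,3.389),[(.6044,.1306,.20,3.389),(.614,-.183,.20,3.475),(.614,-.183,.065,3.475,4),(.614,-.183,.015,3.475,4)])
```

```text
[[0.0,0.0,-0.046,0,0,0.0],[0.0,0.0,-0.091,0,0,0.0],[0.0,0.0,-0.137,0,0,0.0],[0.01,-0.044,-0.137,0,0,-0.012],[0.019,-0.088,-0.137,0,0,-0.025]] -> [0.607, 0.041, 0.2, 3.414]
[[0.011,-0.044,0.0,0,0,-0.012],[0.021,-0.087,0.0,0,0,-0.025],[0.032,-0.131,0.0,0,0,-0.037],[0.043,-0.174,0.0,0,0,-0.049],[0.054,-0.218,0.0,0,0,-0.061]] -> [0.614, -0.183, 0.2, 3.475]
[[0.0,0.0,0.034,0,0,0.0],[0.0,0.0,0.068,0,0,0.0],[0.0,0.0,0.101,0,0,0.0],[0.0,0.0,0.135,0,0,0.0],[0.0,0.0,0.148,0,0,0.0]] -> [0.614, -0.183, 0.053, 3.475]
[[0.0,0.0,0.013,0,0,0.0],[0.0,0.0,0.025,0,0,0.0],[0.0,0.0,0.038,0,0,0.0],[0.0,0.0,0.038,0,0,0.0],[0.0,0.0,0.038,0,0,0.0]] -> [0.614, -0.183, 0.015, 3.475]
```

Emit:
carry_out --pt "0.0 0.0 -0.046 0 0 0.0" --pt "0.0 0.0 -0.091 0 0 0.0" --pt "0.0 0.0 -0.137 0 0 0.0" --pt "0.01 -0.044 -0.137 0 0 -0.012" --pt "0.019 -0.088 -0.137 0 0 -0.025"

```text
time: 8.25
tool_pos: [0.6089, 0.0415, 0.2032]
ee_rot: [-3.14, 0.006, -2.865]
wrist_force: [1.2, -0.6, 0.5]
width: 0.0754
finger_force: 0.0
```

Emit:
carry_out --pt "0.011 -0.044 0.0 0 0 -0.012" --pt "0.021 -0.087 0.0 0 0 -0.025" --pt "0.032 -0.131 0.0 0 0 -0.037" --pt "0.043 -0.174 0.0 0 0 -0.049" --pt "0.054 -0.218 0.0 0 0 -0.061"

```text
time: 8.75
tool_pos: [0.6142, -0.1849, 0.2001]
ee_rot: [-3.141, 0.001, -2.808]
wrist_force: [-0.0, -0.4, 0.3]
width: 0.0756
finger_force: 0.0
```

Emit:
carry_out --pt "0 0 0.034 0 0 0" --pt "0 0 0.068 0 0 0" --pt "0 0 0.101 0 0 0" --pt "0 0 0.135 0 0 0" --pt "0 0 0.148 0 0 0"

```text
time: 9.25
tool_pos: [0.6119, -0.1823, 0.0473]
ee_rot: [3.137, -0.005, -2.809]
wrist_force: [-0.0, -0.5, 0.3]
width: 0.0752
finger_force: 0.0
```

Emit:
carry_out --pt "0 0 0.0 0 0 0" --pt "0 0 0.015 0 0 0" --pt "0 0 0.03 0 0 0" --pt "0 0 0.038 0 0 0" --pt "0 0 0.038 0 0 0"

```text
time: 9.75
tool_pos: [0.6132, -0.1826, 0.0117]
ee_rot: [3.14, -0.002, -2.808]
wrist_force: [-0.9, 0.9, -1.4]
width: 0.0752
finger_force: 0.0
```

Run:
```python
from bench import *
from h import *
from plan import press
s=snapshot("top")
print(press(.044,0))
for h in heels(s,.035,.06,.045,(.45,.7,.03,.22)): print(h)
s=snapshot("scene")
for h in heels(s,.035,.06,.045,(.45,.7,.03,.22)): print(h)
```

```text
(np.float64(0.6038646119843885), np.float64(0.1325578289734306))
(array([602.6, 129.5]), array([71.2, 56.5]), 0.246, array([205., 164.]))
(array([606.3, 127.2]), array([69.1, 63. ]), 0.244, array([307., 185.]))
```

Heel_a lies within about 4 mm of bay1's centre at yaw 0.245. Now I grip heel_b.

Emit:
carry_out --pt "0 0 0 0 0 0" --pt "0 0 0 0 0 0" --pt "0 0 0 0 0 0" --pt "0 0 0 0 0 0" --pt "0 0 0 0 0 0"

```text
time: 10.35
tool_pos: [0.6143, -0.1832, 0.0136]
ee_rot: [-3.141, 0.0, -2.808]
wrist_force: [-0.2, 0.1, 0.0]
width: 0.0754
finger_force: 0.0
```

Emit:
carry_out --pt "0 0 0 0 0 0" --pt "0 0 0 0 0 0" --pt "0 0 0 0 0 0" --pt "0 0 0 0 0 0" --pt "0 0 0 0 0 0" --jaw 0.3

```text
time: 10.85
tool_pos: [0.6143, -0.1831, 0.0135]
ee_rot: [3.141, 0.0, -2.808]
wrist_force: [0.4, 0.0, 0.2]
width: 0.0578
finger_force: 30.0
```

Run:
```python
from plan import *
x,y=press(-.044,-.001)
print(x,y)
plan((.614,-.183,.015,3.475),[(.614,-.183,.03,3.475),(.614,-.183,.21,3.475),(.575,-.06,.215,3.44),(x,y,.215,3.389),(x,y,.06,3.389,5)])
```

```text
0.5187798841286442 0.11007252075419696
[[0.0,0.0,-0.015,0,0,0.0],[0.0,0.0,-0.06,0,0,0.0],[0.0,0.0,-0.105,0,0,0.0],[0.0,0.0,-0.15,0,0,0.0],[0.0,0.0,-0.195,0,0,0.0]] -> [0.614, -0.183, 0.21, 3.475]
[[-0.001,0.043,-0.002,0,0,0.012],[-0.002,0.086,-0.003,0,0,0.023],[-0.003,0.129,-0.005,0,0,0.035],[-0.004,0.174,-0.005,0,0,0.048],[-0.005,0.219,-0.005,0,0,0.061]] -> [0.547, 0.025, 0.215, 3.414]
[[0.002,0.045,0.0,0,0,0.013],[0.004,0.089,0.0,0,0,0.026],[0.004,0.089,0.031,0,0,0.026],[0.004,0.089,0.062,0,0,0.026],[0.004,0.089,0.093,0,0,0.026]] -> [0.519, 0.11, 0.122, 3.389]
[[0.0,0.0,0.031,0,0,0.0],[0.0,0.0,0.062,0,0,0.0],[0.0,0.0,0.062,0,0,0.0],[0.0,0.0,0.062,0,0,0.0],[0.0,0.0,0.062,0,0,0.0]] -> [0.519, 0.11, 0.06, 3.389]
```

Emit:
carry_out --pt "0 0 -0.015 0 0 0" --pt "0 0 -0.06 0 0 0" --pt "0 0 -0.105 0 0 0" --pt "0 0 -0.15 0 0 0" --pt "0 0 -0.195 0 0 0"

```text
time: 11.35
tool_pos: [0.614, -0.183, 0.2116]
ee_rot: [-3.141, 0.001, -2.808]
wrist_force: [1.0, -0.7, -1.0]
width: 0.0576
finger_force: 30.0
```

Emit:
carry_out --pt "-0.001 0.043 -0.002 0 0 0.012" --pt "-0.002 0.086 -0.003 0 0 0.023" --pt "-0.003 0.129 -0.005 0 0 0.035" --pt "-0.004 0.174 -0.005 0 0 0.048" --pt "-0.005 0.219 -0.005 0 0 0.061"

```text
time: 11.85
tool_pos: [0.5467, 0.0269, 0.2149]
ee_rot: [-3.141, 0.002, -2.87]
wrist_force: [0.2, 1.2, 0.1]
width: 0.0574
finger_force: 30.0
```

Emit:
carry_out --pt "0.002 0.045 0.0 0 0 0.013" --pt "0.004 0.089 0.0 0 0 0.026" --pt "0.004 0.089 0.031 0 0 0.026" --pt "0.004 0.089 0.062 0 0 0.026" --pt "0.004 0.089 0.093 0 0 0.026"

```text
time: 12.35
tool_pos: [0.5198, 0.1108, 0.1212]
ee_rot: [-3.141, 0.003, -2.894]
wrist_force: [0.2, -0.5, -1.3]
width: 0.0579
finger_force: 30.0
```

Emit:
carry_out --pt "0 0 0.031 0 0 0" --pt "0 0 0.055 0 0 0" --pt "0 0 0.062 0 0 0" --pt "0 0 0.062 0 0 0" --pt "0 0 0.062 0 0 0"

```text
time: 12.85
tool_pos: [0.5208, 0.1102, 0.0604]
ee_rot: [-3.141, 0.003, -2.895]
wrist_force: [0.1, 0.5, 0.4]
width: 0.0577
finger_force: 30.0
```

Run:
```python
from bench import *
from h import *
o=get_obs();print({k:np.round(o[k],4).tolist() for k in("time","tool_pos","ee_rot","width","wrist_force")})
A=snapshot("top")["img"][125:225,130:290];B=snapshot("scene")["img"][90:240,230:370]
r=lambda a:cv2.resize(a[:,:,::-1],(400,int(400*a.shape[0]/a.shape[1])),interpolation=cv2.INTER_CUBIC)
a,b=r(A),r(B);c=np.zeros((450,800,3),np.uint8);c[:a.shape[0],:400]=a;c[:b.shape[0],400:]=b[:450];cv2.imwrite("pics/p2.png",c)
```

```text
{'time': 12.85, 'tool_pos': [0.5208, 0.1102, 0.0604], 'ee_rot': [-3.1412, 0.003, -2.8954], 'width': 0.0577, 'wrist_force': [0.0844, 0.5252, 0.3508]}
```

View pics/p2.png

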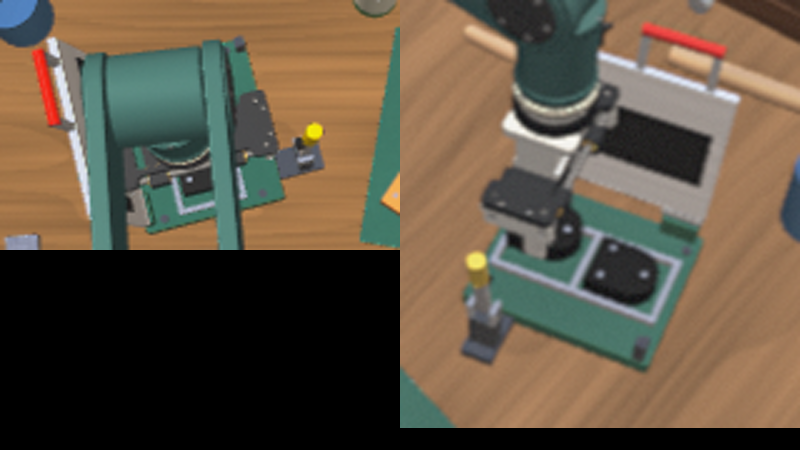

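Heel_a lies in the far bay at (622,270) and heel_b hangs over the near bay at (550,235). I lower heel_b, release it, lift and check.

Emit:
carry_out --pt "0 0 0.01 0 0 0" --pt "0 0 0.018 0 0 0" --pt "0 0 0.024 0 0 0" --pt "0 0 0.0285 0 0 0" --pt "0 0 0.0285 0 0 0"

```text
time: 13.45
tool_pos: [0.5193, 0.1101, 0.0302]
ee_rot: [3.141, -0.001, -2.895]
wrist_force: [-2.5, -0.9, 3.4]
width: 0.0576
finger_force: 30.0
```

Emit:
carry_out --pt "0 0 0 0 0 0" --pt "0 0 0 0 0 0" --pt "0 0 0 0 0 0" --pt "0 0 -0.005 0 0 0" --pt "0 0 -0.03 0 0 0" --jaw 0.8

```text
time: 13.95
tool_pos: [0.517, 0.1098, 0.0572]
ee_rot: [3.141, -0.007, -2.895]
wrist_force: [0.3, 0.0, -0.4]
width: 0.0753
finger_force: 0.0
```

Emit:
carry_out --pt "0 0 -0.045 0 0 0" --pt "0 0 -0.09 0 0 0" --pt "0 0 -0.135 0 0 0" --pt "0 0 -0.18 0 0 0" --pt "0 0 -0.225 0 0 0" --jaw 0.4

```text
time: 14.45
tool_pos: [0.5193, 0.1101, 0.2874]
ee_rot: [-3.142, 0.001, -2.895]
wrist_force: [0.7, 0.0, -0.1]
width: 0.0393
finger_force: 0.0
```

Run:
```python
from bench import *
from h import *
from plan import *
o=get_obs();print({k:np.round(o[k],4).tolist() for k in("time","tool_pos","ee_rot","width","wrist_force","joint_positions")})
print(press(-.044,0),press(.044,0))
for n in("top","scene"):
    s=snapshot(n)
    for h in heels(s,.035,.06,.045,(.45,.7,.03,.22)): print(n,h)
    P=cloud(s);h=cv2.cvtColor(s["img"],cv2.COLOR_RGB2HSV)
    r=((h[...,0]<6)|(h[...,0]>174))&(h[...,1]>180)&(h[...,2]>110)&(P[...,2]>.15)&(P[...,1]>.15)&(P[...,1]<.4)
    q=P[r]-[.5612,.1218,0];print("bar press x,y,z",r.sum(),np.round(np.percentile(np.c_[q[:,0]*c+q[:,1]*np.sin(.247),-q[:,0]*np.sin(.247)+q[:,1]*c,q[:,2]],[5,50,95],axis=0),3).tolist())
```

```text
{'time': 14.45, 'tool_pos': [0.5193, 0.1101, 0.2874], 'ee_rot': [-3.1415, 0.001, -2.8954], 'width': 0.0393, 'wrist_force': [0.7037, 0.0085, -0.1283], 'joint_positions': [0.102, 0.0421, 1.2577, 0.0001, 1.8408, -1.715]}
(np.float64(0.5185353880156116), np.float64(0.11104217102656942)) (np.float64(0.6038646119843885), np.float64(0.1325578289734306))Traceback (most recent call last):
  File "<stdin>", line 11, in <module>
    return _quantile_unchecked(
        a, q, axis, out, overwrite_input, method, keepdims, weights)
    return _ureduce(a,
                    func=_quantile_ureduce_func,
    ...<5 lines>...
                    overwrite_input=overwrite_input,
                    method=method)
    r = func(a, **kwargs)
    result = _quantile(arr,
                       quantiles=q,
    ...<2 lines>...
                       out=out,
                       weights=wgt)
    slices_having_nans = np.isnan(arr[-1, ...])
                                  ~~~^^^^^^^^^
IndexError: index -1 is out of bounds for axis 0 with size 0
```

Run:
```python
from plan import *
plan((.519,.110,.2855,3.389),[(.519,.11,.31,3.389),(.567,.242,.31,3.389)])
```

```text
[[0.0,0.0,-0.025,0,0,0.0],[-0.02,0.029,-0.025,0,0,0.0],[-0.039,0.058,-0.025,0,0,0.0],[-0.059,0.087,-0.025,0,0,0.0],[-0.079,0.116,-0.025,0,0,0.0]] -> [0.567, 0.242, 0.31, 3.389]
```

Emit:
carry_out --pt "0.0 0.0 -0.025 0 0 0.0" --pt "-0.02 0.029 -0.025 0 0 0.0" --pt "-0.039 0.058 -0.025 0 0 0.0" --pt "-0.059 0.087 -0.025 0 0 0.0" --pt "-0.079 0.116 -0.025 0 0 0.0"

```text
time: 15.0
tool_pos: [0.5683, 0.243, 0.3102]
ee_rot: [3.142, 0.001, -2.896]
wrist_force: [-0.1, -0.1, 0.5]
width: 0.0381
finger_force: 0.0
```

Run:
```python
from bench import *
from h import *
from plan import *
o=get_obs();print({k:np.round(o[k],4).tolist() for k in("time","tool_pos","ee_rot","width","wrist_force","joint_positions")})
I=[]
for n in("top","scene"):
    s=snapshot(n)
    for h in heels(s,.035,.06,.045,(.45,.7,.03,.22)): print(n,h)
    P=cloud(s);h=cv2.cvtColor(s["img"],cv2.COLOR_RGB2HSV)
    r=((h[...,0]<6)|(h[...,0]>174))&(h[...,1]>180)&(h[...,2]>110)&(P[...,2]>.15)&(P[...,1]>.15)&(P[...,1]<.4)
    q=P[r]-[.5612,.1218,0];si=np.sin(.247);co=np.cos(.247)
    print("bar",r.sum());
    if r.any():print(np.round(np.percentile(np.c_[q[:,0]*co+q[:,1]*si,-q[:,0]*si+q[:,1]*co,q[:,2]],[5,50,95],axis=0),3).tolist())
    I.append(s["img"][90:240,(110 if n=="top" else 230):][:,:150])
cv2.imwrite("pics/p3.png",cv2.resize(np.hstack(I)[:,:,::-1],(800,400),interpolation=cv2.INTER_CUBIC))
```

```text
{'time': 15.0, 'tool_pos': [0.5683, 0.243, 0.3102], 'ee_rot': [3.1415, 0.0007, -2.8957], 'width': 0.0381, 'wrist_force': [-0.0801, -0.0858, 0.5026], 'joint_positions': [0.3124, 0.249, 0.9791, 0.0, 1.9127, -1.5043]}
top (array([519.4, 108.6]), array([71., 57.]), 0.214, array([212., 192.]))
top (array([602.5, 129.5]), array([71.4, 56.6]), 0.24, array([205., 164.]))
bar 0
scene (array([606.3, 127.2]), array([69.1, 63. ]), 0.244, array([307., 185.]))
scene (array([522.4, 107.8]), array([71.2, 61.4]), 0.217, array([280., 175.]))
bar 66
[[0.004, 0.113, 0.252], [0.038, 0.116, 0.255], [0.069, 0.119, 0.258]]
```

View pics/p3.png

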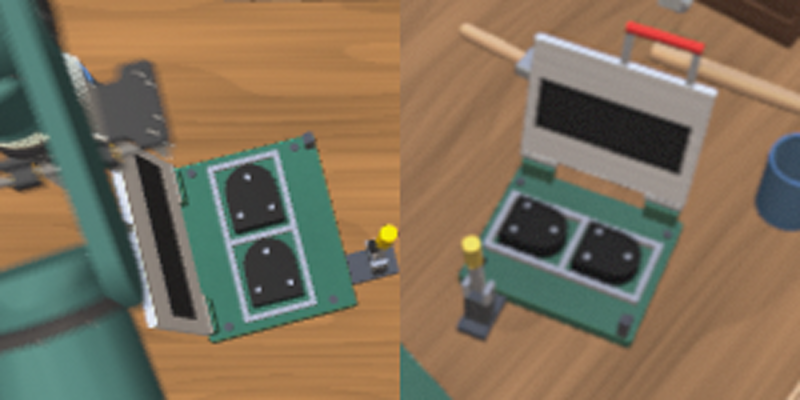

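Both heels lie flat in the bays at (255,200) and (272,270), round ends away from the robot, and the bar in the scene half at (665,38) is clear. Now I pinch the bar and follow its arc down.

Emit:
carry_out --pt "0 0 0.03 0 0 0" --pt "0 0 0.05 0 0 0" --pt "0 0 0.065 0 0 0" --pt "0 0 0.073 0 0 0" --pt "0 0 0.073 0 0 0"

```text
time: 15.6
tool_pos: [0.5673, 0.2411, 0.2358]
ee_rot: [-3.141, -0.002, -2.896]
wrist_force: [0.3, -0.7, 0.4]
width: 0.0379
finger_force: 0.0
```

Emit:
carry_out --pt "0 0 0 0 0 0" --pt "0 0 0 0 0 0" --pt "0 0 0 0 0 0" --pt "0 0 0 0 0 0" --pt "0 0 0 0 0 0" --jaw 0.05

```text
time: 16.1
tool_pos: [0.5681, 0.2431, 0.2387]
ee_rot: [3.139, 0.003, -2.894]
wrist_force: [-1.3, 3.8, 4.9]
width: 0.0106
finger_force: 30.0
```

Run:
```python
from bench import *
from plan import *
o=get_obs();print({k:np.round(o[k],4).tolist() for k in("time","tool_pos","ee_rot","width","wrist_force")})
w=[]
for th in np.linspace(1.74,0,16)[1:]:
    x,y=press(.035,.080-.202*np.cos(th));w.append((x,y,.052+.202*np.sin(th)-.014,3.389))
plan((.567,.242,.237,3.389),w)
```

```text
{'time': 16.1, 'tool_pos': [0.5681, 0.2431, 0.2387], 'ee_rot': [3.1395, 0.0031, -2.8942], 'width': 0.0106, 'wrist_force': [-1.3304, 3.8406, 4.9412]}
[[0.0,-0.024,-0.003,0,0,0.0],[0.0,-0.048,-0.003,0,0,0.0],[0.0,-0.071,0.0,0,0,0.0],[0.0,-0.094,0.006,0,0,0.0],[0.0,-0.116,0.014,0,0,0.0]] -> [0.595, 0.13, 0.223, 3.389]
[[0.0,-0.021,0.011,0,0,0.0],[0.0,-0.04,0.024,0,0,0.0],[0.0,-0.058,0.039,0,0,0.0],[0.0,-0.074,0.056,0,0,0.0],[0.0,-0.088,0.074,0,0,0.0]] -> [0.617, 0.044, 0.149, 3.389]
[[0.0,-0.012,0.02,0,0,0.0],[0.0,-0.021,0.042,0,0,0.0],[0.0,-0.028,0.064,0,0,0.0],[0.0,-0.032,0.087,0,0,0.0],[0.0,-0.033,0.111,0,0,0.0]] -> [0.625, 0.012, 0.038, 3.389]
```

Emit:
carry_out --pt "0.0 -0.024 -0.003 0 0 0.0" --pt "0.0 -0.048 -0.003 0 0 0.0" --pt "0.0 -0.071 0.0 0 0 0.0" --pt "0.0 -0.094 0.006 0 0 0.0" --pt "0.0 -0.116 0.014 0 0 0.0"

```text
time: 16.6
tool_pos: [0.5962, 0.1291, 0.224]
ee_rot: [3.141, 0.001, -2.895]
wrist_force: [-0.3, 2.0, 1.4]
width: 0.0111
finger_force: 30.0
```

Emit:
carry_out --pt "0.0 -0.021 0.011 0 0 0.0" --pt "0.0 -0.04 0.024 0 0 0.0" --pt "0.0 -0.058 0.039 0 0 0.0" --pt "0.0 -0.074 0.056 0 0 0.0" --pt "0.0 -0.088 0.074 0 0 0.0"

```text
time: 17.1
tool_pos: [0.6172, 0.0434, 0.1477]
ee_rot: [3.14, -0.001, -2.896]
wrist_force: [-1.7, 3.4, 1.0]
width: 0.0106
finger_force: 30.0
```

Emit:
carry_out --pt "0.0 -0.012 0.02 0 0 0.0" --pt "0.0 -0.021 0.042 0 0 0.0" --pt "0.0 -0.028 0.064 0 0 0.0" --pt "0.0 -0.032 0.087 0 0 0.0" --pt "0.0 -0.033 0.111 0 0 0.0"

```text
time: 17.6
tool_pos: [0.625, 0.0126, 0.0374]
ee_rot: [3.139, -0.001, -2.896]
wrist_force: [-10.0, 8.6, 55.8]
width: 0.0107
finger_force: 30.0
```

Emit:
carry_out --pt "0 0 0 0 0 0" --pt "0 0 0 0 0 0" --pt "0 0 0 0 0 0" --pt "0 0 0.001 0 0 0" --pt "0 0 0.001 0 0 0"

```text
time: 18.1
tool_pos: [0.6257, 0.0128, 0.0357]
ee_rot: [3.14, 0.0, -2.895]
wrist_force: [2.2, 4.8, -4.0]
width: 0.0113
finger_force: 30.0
```

Run:
```python
from bench import *
from h import *
I=[]
for n in("top","scene"):
    s=snapshot(n);I.append(s["img"][90:240,(150 if n=="top" else 230):][:,:150])
    P=cloud(s);h=cv2.cvtColor(s["img"],cv2.COLOR_RGB2HSV)
    r=((h[...,0]<6)|(h[...,0]>174))&(h[...,1]>180)&(h[...,2]>110)&(P[...,1]>-.06)&(P[...,1]<.4)
    print(n,r.sum(),np.round(np.percentile(P[r],[5,50,95],axis=0),3).tolist() if r.any() else "")
cv2.imwrite("pics/p4.png",cv2.resize(np.hstack(I)[:,:,::-1],(800,400),interpolation=cv2.INTER_CUBIC))
```

```text
top 38 [[0.588, 0.0, 0.054], [0.602, 0.006, 0.058], [0.617, 0.012, 0.064]]
scene 17 [[0.643, 0.015, 0.053], [0.651, 0.018, 0.057], [0.66, 0.021, 0.06]]
```

View pics/p4.png

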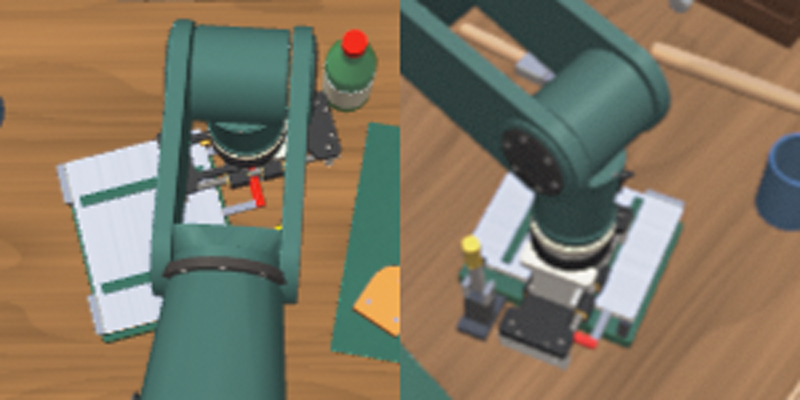

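The plate is down (its white top is level in both halves, the red bar at (258,190) on the left and (585,340) on the right, bar top at 58 mm) and the clamp still stands at (472,250). Next I release, lift and go behind the clamp.

Run:
```python
from plan import *
a=press(-.06,-.172)
plan((.625,.012,.037,3.389),[(.625,.012,.037,3.389)]*3+[(.625,.012,.06,3.389),(.625,.012,.09,3.389)])
w=[]
for th in np.linspace(1.74,0,20):
    C,S=np.cos(th),np.sin(th);y=-.118+.075*C-.009*S-.0125;z=.07+.075*S+.009*C
    w.append((*press(-.06,y),z-(.003 if th<.1 else 0),3.389))
plan((.625,.012,.09,3.389),[(.625,.012,.22,3.389),(*a,.22,3.389),(*a,.145,3.389,2)])
plan((*a,.145,3.389),w)
```

```text
[[0.0,0.0,0.0,0,0,0.0],[0.0,0.0,0.0,0,0,0.0],[0.0,0.0,0.0,0,0,0.0],[0.0,0.0,-0.023,0,0,0.0],[0.0,0.0,-0.053,0,0,0.0]] -> [0.625, 0.012, 0.09, 3.389]
[[0.0,0.0,-0.043,0,0,0.0],[0.0,0.0,-0.087,0,0,0.0],[0.0,0.0,-0.13,0,0,0.0],[0.032,-0.017,-0.13,0,0,0.0],[0.063,-0.033,-0.13,0,0,0.0]] -> [0.572, -0.036, 0.22, 3.389]
[[0.032,-0.017,0.0,0,0,0.0],[0.032,-0.017,0.038,0,0,0.0],[0.032,-0.017,0.075,0,0,0.0],[0.032,-0.017,0.075,0,0,0.0],[0.032,-0.017,0.075,0,0,0.0]] -> [0.545, -0.06, 0.145, 3.389]
[[0.0,0.02,0.003,0,0,0.0],[0.0,0.027,0.001,0,0,0.0],[0.0,0.034,0.0,0,0,0.0],[0.0,0.04,-0.001,0,0,0.0],[0.0,0.047,0.0,0,0,0.0]] -> [0.533, -0.014, 0.145, 3.389]
[[0.0,0.007,0.001,0,0,0.0],[0.0,0.014,0.002,0,0,0.0],[0.0,0.02,0.004,0,0,0.0],[0.0,0.027,0.007,0,0,0.0],[0.0,0.033,0.01,0,0,0.0]] -> [0.526, 0.018, 0.135, 3.389]
[[0.0,0.006,0.004,0,0,0.0],[0.0,0.011,0.008,0,0,0.0],[0.0,0.016,0.013,0,0,0.0],[0.0,0.021,0.018,0,0,0.0],[0.0,0.025,0.024,0,0,0.0]] -> [0.519, 0.042, 0.111, 3.389]
[[0.0,0.004,0.006,0,0,0.0],[0.0,0.006,0.012,0,0,0.0],[0.0,0.009,0.019,0,0,0.0],[0.0,0.011,0.028,0,0,0.0],[0.0,0.012,0.035,0,0,0.0]] -> [0.517, 0.053, 0.076, 3.389]
```

Emit:
carry_out --pt "0 0 0 0 0 0" --pt "0 0 0 0 0 0" --pt "0 0 0 0 0 0" --pt "0 0 -0.023 0 0 0" --pt "0 0 -0.053 0 0 0" --jaw 0.3

```text
time: 18.7
tool_pos: [0.624, 0.0113, 0.0883]
ee_rot: [3.141, -0.005, -2.896]
wrist_force: [0.9, -0.0, -0.3]
width: 0.028
finger_force: 0.0
```

Emit:
carry_out --pt "0.0 0.0 -0.043 0 0 0.0" --pt "0.0 0.0 -0.087 0 0 0.0" --pt "0.0 0.0 -0.13 0 0 0.0" --pt "0.032 -0.017 -0.13 0 0 0.0" --pt "0.063 -0.033 -0.13 0 0 0.0" --jaw 0

```text
time: 19.2
tool_pos: [0.5732, -0.0364, 0.2227]
ee_rot: [-3.138, 0.004, -2.895]
wrist_force: [-0.6, -0.6, -1.1]
width: 0.0006
finger_force: 0.0
```

Emit:
carry_out --pt "0.032 -0.017 0.0 0 0 0.0" --pt "0.032 -0.017 0.0 0 0 0.0" --pt "0.032 -0.017 0.038 0 0 0.0" --pt "0.032 -0.017 0.075 0 0 0.0" --pt "0.032 -0.017 0.075 0 0 0.0"

```text
time: 19.7
tool_pos: [0.5421, -0.0589, 0.1389]
ee_rot: [3.136, -0.011, -2.896]
wrist_force: [-0.7, 0.8, -0.1]
width: 0.0005
finger_force: 0.0
```

Emit:
carry_out --pt "0.0 0.014 0.001 0 0 0.0" --pt "0.0 0.024 0.001 0 0 0.0" --pt "0.0 0.034 0.0 0 0 0.0" --pt "0.0 0.04 -0.001 0 0 0.0" --pt "0.0 0.047 0.0 0 0 0.0"

```text
time: 20.2
tool_pos: [0.5353, -0.0136, 0.1469]
ee_rot: [-3.14, 0.004, -2.895]
wrist_force: [1.1, -1.2, 1.4]
width: 0.0007
finger_force: 0.9
```

Run:
```python
from bench import *
from h import *
I=[]
for n in("top","scene"):
    s=snapshot(n);I.append(s["img"][90:240,(150 if n=="top" else 200):][:,:150])
cv2.imwrite("pics/p5.png",cv2.resize(np.hstack(I)[:,:,::-1],(800,400),interpolation=cv2.INTER_CUBIC))
```

```text
(no output)
```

View pics/p5.png

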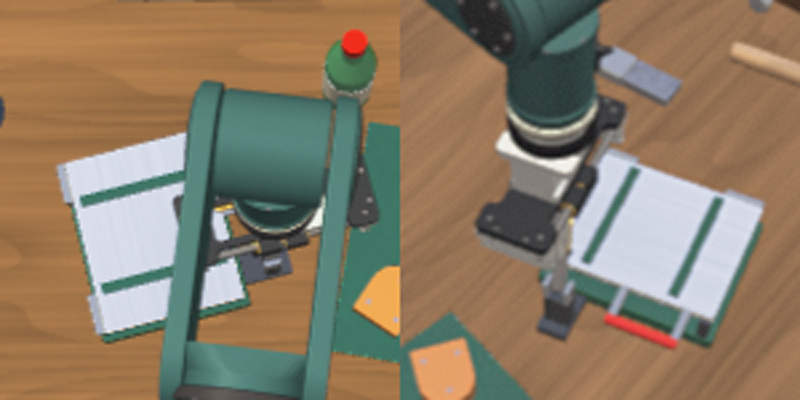

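The plate stayed down, the bar is at (640,330), and the closed fingers hide the clamp arm at (562,250) as they push it. I continue along the arc.

Emit:
carry_out --pt "0.0 0.007 0.001 0 0 0.0" --pt "0.0 0.014 0.002 0 0 0.0" --pt "0.0 0.02 0.004 0 0 0.0" --pt "0.0 0.027 0.007 0 0 0.0" --pt "0.0 0.033 0.01 0 0 0.0"

```text
time: 20.8
tool_pos: [0.526, 0.0187, 0.1347]
ee_rot: [3.141, 0.0, -2.895]
wrist_force: [1.1, -0.7, 1.1]
width: 0.0006
finger_force: 0.9
```

Emit:
carry_out --pt "0.0 0.006 0.004 0 0 0.0" --pt "0.0 0.011 0.008 0 0 0.0" --pt "0.0 0.016 0.013 0 0 0.0" --pt "0.0 0.021 0.018 0 0 0.0" --pt "0.0 0.025 0.024 0 0 0.0"

```text
time: 21.3
tool_pos: [0.52, 0.0429, 0.1106]
ee_rot: [3.141, 0.0, -2.895]
wrist_force: [0.1, 0.3, 3.1]
width: 0.0003
finger_force: 1.0
```

Emit:
carry_out --pt "0.0 0.004 0.006 0 0 0.0" --pt "0.0 0.006 0.012 0 0 0.0" --pt "0.0 0.009 0.019 0 0 0.0" --pt "0.0 0.011 0.028 0 0 0.0" --pt "0.0 0.012 0.034 0 0 0.0"

```text
time: 21.8
tool_pos: [0.5174, 0.0539, 0.0781]
ee_rot: [-3.141, 0.001, -2.895]
wrist_force: [-8.9, -0.0, 29.3]
width: 0.0005
finger_force: 15.3
```

Emit:
carry_out --pt "0 0 0 0 0 0" --pt "0 0 0 0 0 0" --pt "0 0 0.001 0 0 0" --pt "0 0 0.001 0 0 0" --pt "0 0 0.001 0 0 0"

```text
time: 22.3
tool_pos: [0.5174, 0.0539, 0.0785]
ee_rot: [-3.141, 0.001, -2.895]
wrist_force: [-4.8, 1.3, 15.0]
width: 0.0003
finger_force: 7.8
```

The fingers sit on the stop at 78.5 mm, where 79 was expected. I lift clear and verify.

Emit:
carry_out --pt "0 0 -0.03 0 0 0" --pt "0 0 -0.07 0 0 0" --pt "0 0 -0.11 0 0 0" --pt "0.035 0 -0.15 0 0 0" --pt "0.07 0 -0.18 0 0 0"

```text
time: 22.8
tool_pos: [0.449, 0.0362, 0.2565]
ee_rot: [-3.141, -0.001, -2.895]
wrist_force: [0.8, -0.8, 0.6]
width: 0.0005
finger_force: 0.0
```

Emit:
carry_out --pt "0.04 0 0 0 0 0" --pt "0.08 0 0 0 0 0" --pt "0.12 0 0 0 0 0" --pt "0.12 0 0 0 0 0" --pt "0.12 0 0 0 0 0"

```text
time: 23.3
tool_pos: [0.3329, 0.0072, 0.2556]
ee_rot: [-3.141, 0.001, -2.897]
wrist_force: [0.2, 1.4, 0.2]
width: 0.0007
finger_force: 0.0
```

Run:
```python
from bench import *
from h import *
I=[];si,co=np.sin(.247),np.cos(.247)
for n in("top","scene"):
    s=snapshot(n);I.append(s["img"][90:240,(150 if n=="top" else 200):][:,:150])
    P=cloud(s);h=cv2.cvtColor(s["img"],cv2.COLOR_RGB2HSV);q=P-[.5612,.1218,0]
    X=q[...,0]*co+q[...,1]*si;Y=-q[...,0]*si+q[...,1]*co;Z=P[...,2]
    y=(h[...,0]>20)&(h[...,0]<36)&(h[...,1]>150)&(h[...,2]>120)&(abs(X)<.12)&(Y>-.2)&(Y<.1)
    pl=(abs(X)<.09)&(abs(Y)<.06)&(h[...,1]<40)&(h[...,2]>150)&(Z<.1)
    for k,m in(("grip",y),("plate",pl)):
        if m.any(): print(n,k,m.sum(),np.round(np.percentile(np.c_[X[m],Y[m],Z[m]],[10,50,90],axis=0),3).tolist())
    if pl.sum()>50: print("plate slope dz/dy",np.polyfit(Y[pl],Z[pl],1))
cv2.imwrite("pics/p6.png",cv2.resize(np.hstack(I)[:,:,::-1],(800,400),interpolation=cv2.INTER_CUBIC))
```

```text
top grip 74 [[-0.067, -0.052, 0.075], [-0.061, -0.037, 0.078], [-0.054, -0.023, 0.081]]
top plate 2057 [[-0.075, -0.047, 0.055], [0.0, 0.001, 0.058], [0.074, 0.048, 0.061]]
plate slope dz/dy [-0.00498642  0.05814282]
scene grip 10 [[-0.062, -0.052, 0.076], [-0.058, -0.044, 0.078], [-0.052, -0.026, 0.081]]
scene plate 1759 [[-0.074, -0.048, 0.056], [0.006, 0.001, 0.058], [0.076, 0.048, 0.06]]
plate slope dz/dy [-0.00195168  0.05788964]
```

View pics/p6.png

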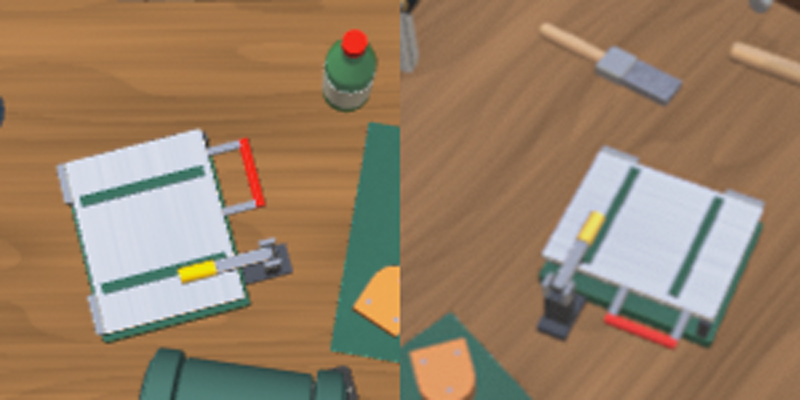

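The plate is level (slope under 0.005) and the clamp lies over it, with the yellow grip at (198,272) and its top at 78 mm. The arm is clear, so I hand in.

```bash
python3 -c "
from bench import *
print(close_job())"
```

```text
the job is handed in; nothing more can be done
None
```

The job is handed in at about 23 s: both black heels lie flat in the bays with round ends away from the robot, the plate is down, the clamp is over it, and the last pictures show all of this but no verdict came back.

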